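# Park the tailor's iron and switch off its heater

## Robot

A 6-joint arm with a two-finger parallel gripper is mounted at the origin on the work surface. World frame = base frame: x ahead of the robot, y to its left, z up, the work surface at z = 0. Lengths are in m, angles in rad, forces in N, time in s.
With the tool pointing down it reaches from about 0.375 to 0.825 m from the base axis. Payload 5.5 kg.
Tool frame: the origin (TCP) lies between the finger pads; the fingertips stand 25 mm ahead of it and the grasp point (between the pads) lies 6 mm ahead of it; y points along the fingers, x is the direction in which the jaws open and shut, and the axes are right-handed (so a half turn about y gives the same grasp; the last joint's range is limited). The gripper opens to 85 mm and grips with 20 to 120 N. Pads are 22 mm wide; open, the fingers measure 114 mm over their backs; the gripper's body (76 mm by 85 mm) begins 54 mm behind the grasp point. The pads swing forward as they close: fully open they stand 13 mm farther back than shut.
Start: joints at [-1.225, 0.314, -0.047, 1.21, 0, 1.571], TCP at [0.203, -0.564, 0.22] pointing down, gripper open.
Joint ranges: [-2.67, 2.67], [-0.69, 1.73], [-1.03, 1.25], [-2.08, 2.16], [-1.42, 1.45], [-3.14, 3.14]. Speed limits (rad/s): [2.39, 2.39, 3.01, 3.14, 3.14, 3.14].

## Interface

Orientations are given as a unit quaternion [w, x, y, z].
In Python, from station import bot gives the robot as it stands. The module is installed in compiled form; this text tells all that it offers.
- The arm moves only by the tool jog_arm, never from a script. Its argument "commands" is a list of rows, each an object of numbers: "claw": the closure, from -1 (fully open) to 1 (shut), so that 0 is half open; "x", "y", "z": the shift along the tool's x, y, z in mm; "ax", "ay", "az": the turn, a rotation vector about the tool's x, y, z in degrees. A call has 1 to 5 rows; each row shifts and turns the commanded pose from where the row before left it, along the tool's axes as they then stand; what a row does not reach is not made up. A row lasts 1/8 s, in which the tool goes at most 62.5 mm and 10.7 degrees, less where a joint would pass 70% of its speed; a pose out of reach is approached as far as the arm can. A call is refused whole if a number of a shift passes 62.5 or a number of a turn 10.7, either way. A call with a gripper value outside its range is refused whole. The fingers move at their own pace and stop on an object; the grip force is fixed at half the most. Time passes only in rows, so rows that do not move let the fingers close. It gives the time, the measured TCP pose, the force and the opening at its end, in the units of the state.
- bot.observe(): the state, without advancing time (a new reading comes with each control period).
- bot.camera(name): name is "side" or "top"; returns a dict with "pixels" (384x512x3 uint8, blue, green, red), "K" (3x3 intrinsics, pixels), "world_to_cam" (4x4, takes a point from world to camera coordinates). Camera axes: x right, y up, looking along -z (the intrinsics and any distortion apply to the point x, -y, -z); pixel columns grow to the right and rows downward; lengths in m; the calibration is good to about 2 mm. A picture is of the moment at which its call begins. There is no depth.
- bot.finish_job(): hands the job in, once; it reports no verdict.
Trained networks look in the newest picture that a camera, given by its name, has taken for a name from the list of things; names that differ only in an ending like _2 or _b are one class to them, and where a whole thing is asked for, a point or a joint stands for the part that bears it (a point fixed in the world has none). Each returns a list of dicts, best first, with "confidence" (0 to 1); they miss things now and then, are a little off and sometimes report something else, mostly with a low value. They report only what shows in the picture. A call takes as long as a camera call. They do not tell look-alikes from the thing itself.
- bot.look_for(camera, label): "point" ([column, row] in pixels, amid what is visible of it).
- bot.landmark_of(camera, label): "point" ([column, row] in pixels: a listed point, or the origin of a listed thing).
The state is a dict: "clock": time; "joints": joint angles; "dq": joint speeds; "joint_torque": joint torques, N m; "tool_pos": TCP position; "ee_rot": TCP orientation; "ft_force": force on the tool from outside, world axes, zero at the start; "wrist_torque": the same for the moment, N m; "finger_gap": finger opening in m.
Only numpy, scipy, OpenCV 4.12 (cv2) and the standard library are available. Lean on these libraries where they do the work, as an engineer would, in place of code of your own. Each camera call takes 0.05 s, during which the arm holds its last target. There are 200 camera calls.

## Task

Pressing is finished: slide the iron sideways off the round heater onto the rectangular cork rest without lifting it from the deck, so that its whole sole lies on the cork, in line with the cork's long side. Then push the heater's switch lever right over, away from the robot, to off. Leave the thread cone, the wooden clapper and the jar where they are.

Things in the scene. Friction and masses are not known exactly. Their poses are not given: they have to be found in the camera images.
- station: Fixed grey painted steel deck, 230 (x) x 460 (y) x 18 mm, flat top at 18 mm above the table. Origin: centre of its underside. The heater and the cork rest are flush with its top, side by side along its y axis, 224 mm apart; either may be on the left.
- heater: Round dark heater disc, 176 mm across, flush in the deck's top, on which the iron starts. Origin: centre of the disc, at the deck's top surface. Look only: it forms one smooth flat surface with the deck.
- rest: Cork rest with a thin steel edge, 214 (its x, the long side) x 154 mm (its y), flush in the deck's top. Origin: its centre, at the deck's top surface. Its x axis points away from the robot (within 15 degrees).
- iron: Cordless iron, loose, 0.6 to 0.9 kg: steel sole, white shell, wooden handle on top. Sole 180 mm long (the nose is at +x, away from the robot) and 100 mm wide. Origin: middle of the sole's underside; z up. Steel sole 10 mm thick; shell tops out 42 mm above the sole's underside.
- iron_handle (a point): Centre of the iron's wooden handle bar, 96 mm above the sole's underside and 5 mm behind the iron's origin. The bar runs along the iron's x axis, 124 mm long, 28 mm wide and 28 mm high, held by two posts 100 mm apart; between them the space below the bar is free for 40 mm. Same axes as the iron.
- switch_base: Housing block of the heater's switch, fixed on the table to the left or the right of the deck. Origin: centre of its underside. Its x axis is the direction in which the lever is pushed to switch off.
- switch (a joint): Angle of the switch lever (rad): 0 to 0.12 at the start (on, leaning towards the robot), 1.0 fully over (off, leaning away). It stays where it is left.
- switch_tip (a point): Tip of the black switch lever, 85 mm from its hinge.
- cone: White cone of sewing thread, loose, 84 mm across at the foot, 145 mm tall, on the other side of the deck from the switch. Origin: centre of its underside. To be left alone.
- clapper: Tailor's clapper, loose dark wooden block, 62 x 230 x 42 mm, beyond the deck. Origin: centre of its underside. To be left alone.
- jar: Yellow lidded jar, loose, 68 mm across, 75 mm tall, beyond the deck. Origin: centre of its underside. To be left alone.
Mind the look-alikes: they are no part of the job. There is more than one size of the switch_base; the job needs the larger.

How it is judged:
On the way, in this order (a step that is already met when the one before it is completed fails the run):
1. the iron has been slid onto the cork rest (x of iron in the frame of rest between -0.03 and 0.03 m and y of iron in the frame of rest between -0.03 and 0.03 m and angle between the x axis of iron and the x axis of rest, either way round below 0.26 rad), for 0.2 s.
2. then the switch lever has been pushed over to off (value of joint switch above 0.85 rad), for 0.2 s.
At the end, for the whole second after the job is handed in: The iron stands flat and still on the cork rest (the middle of its sole within 30 mm of the rest's centre along and across; its long axis within 15 degrees of the rest's), and the switch lever is past 0.85 of its 1.0 rad travel (all of step 1 and angle between iron's own z axis and vertical below 0.05 rad and linear speed of iron below 0.02 m/s and value of joint switch above 0.85 rad); the robot touches nothing.
It fails at once if the iron was lifted off the deck or tipped (its sole's origin more than 8 mm above the deck) (z of iron in the frame of rest above 0.008 m).
It fails at once if the thread cone was moved more than 30 mm (distance of cone from where it was at the start of the episode above 0.03 m).
It fails at once if the clapper was moved more than 30 mm (distance of clapper from where it was at the start of the episode above 0.03 m).
It fails at once if the jar was moved more than 30 mm (distance of jar from where it was at the start of the episode above 0.03 m).
It also fails if it takes over 48 s, if anything falls off the work surface, if the arm or the gripper's body presses on something with over 40 N, if the wrist force passes 120 N, or if a joint passes its speed limit or range.

## Working session

There is one attempt and no reset: what is moved stays moved. The work goes in short steps, Python scripts to look and compute and a tool call to move; the robot and the scene stay as the last step left them, time stands still between calls to the robot, and variables do not carry over. Pictures are saved under pics/ and viewed, about 8 in all and at most 12, crops included, and the job is handed in when it is done.

Besides the shell and the picture viewer there is one more tool, called after "Emit:" as name(argument=value, ...), one argument or row to a line, values as JSON. jog_arm: Moves the arm, as the interface text tells. Its arguments: {"type":"object","properties":{"commands":{"type":"array"}},"required":["commands"]}

```bash
mkdir -p pics; cat > h.py <<'E'
import numpy as np, cv2
from station import bot
def cam(n):
    c=bot.camera(n); return c
def ray(c,p):
    K=np.array(c["K"]);T=np.array(c["world_to_cam"])
    d=np.linalg.inv(K)@[p[0],p[1],1]; d=np.array([d[0],-d[1],-d[2]])
    R=T[:3,:3]; return -R.T@T[:3,3], R.T@d
def at_z(c,p,z):
    o,d=ray(c,p); return o+d*(z-o[2])/d[2]
def tri(c1,p1,c2,p2):
    o1,d1=ray(c1,p1);o2,d2=ray(c2,p2)
    s=np.linalg.lstsq(np.c_[d1,-d2],o2-o1,rcond=None)[0]
    a,b=o1+s[0]*d1,o2+s[1]*d2
    return (a+b)/2,np.linalg.norm(a-b)
def proj(c,P):
    T=np.array(c["world_to_cam"]);q=T[:3,:3]@np.array(P)+T[:3,3]
    u=np.array(c["K"])@[q[0],-q[1],-q[2]];return u[:2]/u[2]
E
python3 - <<'E'
from h import *
np.set_printoptions(precision=3,suppress=True)
t=cam("top");s=cam("side")
cv2.imwrite("pics/t0.png",t["pixels"]);cv2.imwrite("pics/s0.png",s["pixels"])
print({k:t[k] for k in t if k not in("pixels",)})
Z=dict(station=0,heater=.018,rest=.018,iron=.018,iron_handle=.114,switch_base=0,switch_tip=.1,cone=0,clapper=0,jar=0)
for n in Z:
  for nm,c in(("top",t),("side",s)):
    for r in bot.landmark_of(nm,n)[:3]:
        print(n,nm,np.array(r["point"]),round(r["confidence"],2),at_z(c,r["point"],Z[n]))
print(bot.observe())
E
```

```text
{'K': array([[379.079,   0.   , 251.261],
       [  0.   , 379.079, 189.396],
       [  0.   ,   0.   ,   1.   ]]), 'world_to_cam': array([[ 0.029, -1.   , -0.009,  0.04 ],
       [ 0.995,  0.028,  0.1  , -0.57 ],
       [-0.1  , -0.012,  0.995, -1.026],
       [ 0.   ,  0.   ,  0.   ,  1.   ]])}
station top [275.9 213.7] 0.6 [ 0.504 -0.015  0.   ]
heater side [296.6 178.9] 0.91 [ 0.501 -0.115  0.018]
rest top [233.5 204.2] 0.97 [0.526 0.105 0.018]
rest side [272.1 228.4] 0.95 [0.516 0.094 0.018]
rest side [301.9 160.6] 0.53 [ 0.506 -0.198  0.018]
iron top [310.1 215.5] 0.95 [ 0.501 -0.109  0.018]
iron side [296.3 178.9] 0.75 [ 0.502 -0.114  0.018]
iron_handle top [310.2 214.6] 0.79 [ 0.5   -0.095  0.114]
iron_handle side [300.  158.2] 0.92 [ 0.496 -0.115  0.114]
iron_handle side [317.9 128. ] 0.38 [ 0.477 -0.263  0.114]
switch_base top [142.2 220.1] 0.76 [0.475 0.364 0.   ]
switch_base top [105.3 223.7] 0.57 [0.461 0.469 0.   ]
switch_base side [255.2 322.9] 0.72 [0.471 0.378 0.   ]
switch_tip top [ 90.2 234.3] 0.6 [0.433 0.467 0.1  ]
switch_tip top [126.7 236.8] 0.52 [0.43  0.372 0
[... 170 characters left out ...]
 side [315.9 129. ] 0.89 [ 0.503 -0.382  0.   ]
clapper top [241.7 147.9] 0.77 [0.691 0.088 0.   ]
clapper side [219.4 214. ] 0.58 [0.689 0.081 0.   ]
jar top [327.1 154.6] 0.85 [ 0.678 -0.158  0.   ]
jar side [249.  163.6] 0.68 [ 0.674 -0.146  0.   ]
{'clock': 1.1, 'joints': array([-1.225,  0.314, -0.047,  1.21 , -0.   ,  1.571]), 'dq': array([ 0.001, -0.   ,  0.001,  0.   ,  0.001,  0.   ]), 'joint_torque': array([ -0.001, -53.948,  34.005,   0.002,  -0.   ,   0.   ]), 'tool_pos': array([ 0.203, -0.564,  0.22 ]), 'ee_rot': array([ 0.579, -0.579,  0.407, -0.407]), 'ft_force': array([ 0.054, -0.281,  0.01 ]), 'wrist_torque': array([ 0.066,  0.038, -0.022]), 'finger_gap': 0.08527429818008106}
```

View pics/t0.png

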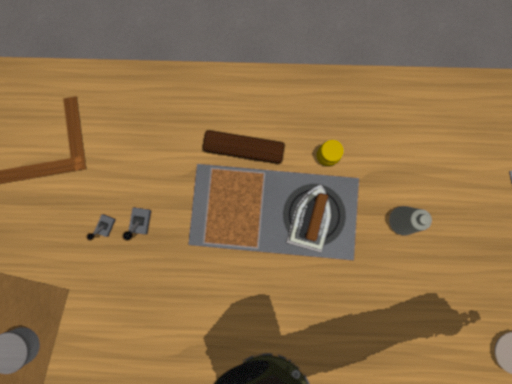

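View pics/s0.png

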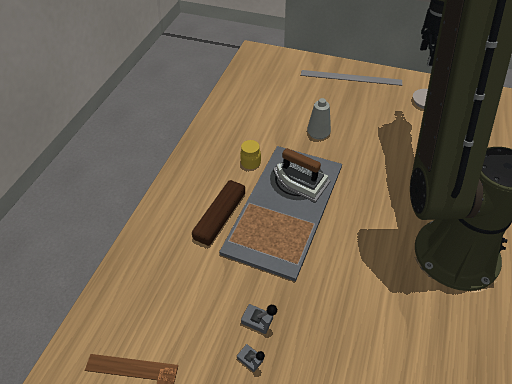

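The top view shows the cork at (235,208), the iron at (312,218) on the heater, the larger switch at (140,220) and the smaller one at (103,227). In the side view the larger switch is at (258,318).

```bash
python3 - <<'E'
from h import *
from scipy.spatial.transform import Rotation as Ro
np.set_printoptions(precision=4,suppress=True)
t=cam("top");s=cam("side")
im=t["pixels"];hsv=cv2.cvtColor(im,cv2.COLOR_BGR2HSV)
def blob(mask,x0,y0,x1,y1,z,nm):
    m=np.zeros(mask.shape,np.uint8);m[y0:y1,x0:x1]=mask[y0:y1,x0:x1]*255
    m=cv2.morphologyEx(m,cv2.MORPH_CLOSE,np.ones((3,3)))
    n,l,st,_=cv2.connectedComponentsWithStats(m);k=1+np.argmax(st[1:,4])
    v,u=np.nonzero(l==k)
    P=np.array([at_z(t,(a,b),z)[:2] for a,b in zip(u,v)],np.float32)*1000
    r=cv2.minAreaRect(P);print(nm,len(P),r)
H,S,V=[hsv[...,i].astype(int) for i in range(3)]
blob((S>90)&(H<20),200,165,270,250,.018,"cork")
blob((S>80)&(H<20),295,180,335,250,.128,"handle")
blob(((S<80)&(V>60))|((S>80)&(H<20)),280,178,340,252,.04,"iron+deck?")
for n in("iron_handle","switch_tip","iron","switch_base"):
    a=bot.landmark_of("top",n);b=bot.landmark_of("side",n)
    for p in a[:2]:
        for q in b[:2]: 
            X,e=tri(t,p["point"],s,q["point"])
            if e<.02: print(n,X,e)
print(Ro.from_quat(np.roll(bot.observe()["ee_rot"],-1)).as_matrix())
a=cv2.resize(im[160:270,80:370],None,fx=2.7,fy=2.7,interpolation=cv2.INTER_CUBIC)
b=cv2.resize(s["pixels"][290:384,210:310],None,fx=2.7,fy=2.7,interpolation=cv2.INTER_CUBIC)
o=np.zeros((560,784,3),np.uint8);o[:a.shape[0],:783]=a[:,:783];o[300:300+b.shape[0],:b.shape[1]]=b
cv2.imwrite("pics/c1.png",o)
E
```

```text
cork 3839 ((518.0425415039062, 104.26054382324219), (145.88880920410156, 206.5978240966797), 86.43224334716797)
handle 539 ((495.9373474121094, -108.83900451660156), (30.009357452392578, 121.68907928466797), 75.66493225097656)
iron+deck? 3919 ((503.6899108886719, -104.992919921875), (200.17550659179688, 162.40765380859375), 1.2550746202468872)
iron_handle [ 0.4889 -0.1048  0.1214] 0.013867956292716487
switch_tip [0.4277 0.4737 0.0692] 0.017712089853872664
switch_tip [0.4317 0.4215 0.1916] 0.016057672208195675
switch_tip [ 0.4306  0.4258 -0.0575] 0.00766100205440219
switch_tip [0.4347 0.3746 0.0944] 0.006090280198373315
iron [ 0.4965 -0.1145  0.0087] 0.0034783913558858307
switch_base [ 0.4787  0.3744 -0.0009] 0.015206986286996833
switch_base [ 0.483   0.4216 -0.1536] 0.013180395042700745
[[ 0.3389  0.      0.9408]
 [-0.9408 -0.      0.3389]
 [ 0.0001 -1.      0.    ]]
```

View pics/c1.png

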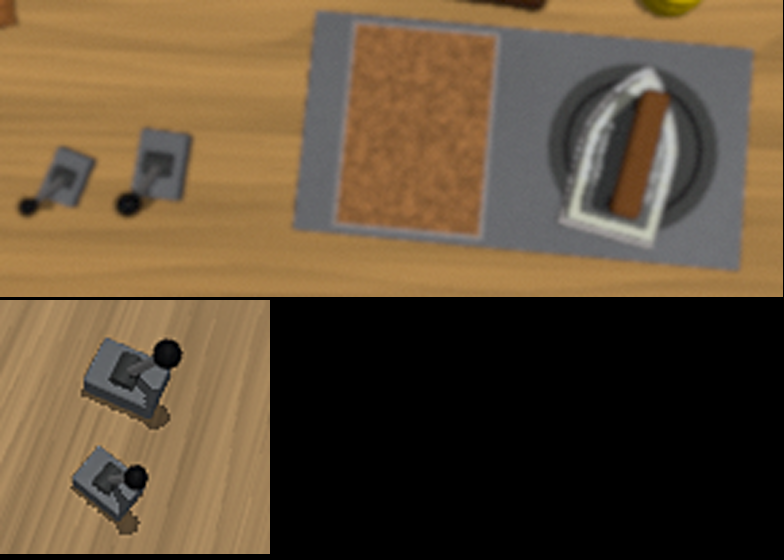

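The crop confirms it: the larger switch is the inner one. Its lever leans towards the robot, with the ball tip near (0.435, 0.375, 0.094). The iron's yaw is about -14° and the cork's about -3.6°. I'll head for the iron now.

Emit:
jog_arm(
  commands=[
    {"x": -33,"z": 43,"claw": -1},
    {"x": -33,"z": 43,"claw": -1},
    {"x": -33,"z": 43,"claw": -1},
    {"x": -33,"z": 43,"claw": -1},
    {"x": -33,"z": 43,"claw": -1},
  ],
)

```text
schema error: expected keys claw, x, y, z, ax, ay, az
```

```bash
cat > st.py <<'E'
from h import *
import sys
from scipy.spatial.transform import Rotation as Ro
np.set_printoptions(precision=4,suppress=True)
o=bot.observe();R=Ro.from_quat(np.roll(o["ee_rot"],-1)).as_matrix();p=o["tool_pos"]
print("t",round(o["clock"],2),"pos",p,"yaw x",np.degrees(np.arctan2(R[1,0],R[0,0])).round(2),"ydir",R[:,1],"j",o["joints"],"F",o["ft_force"],"gap",o["finger_gap"])
if len(sys.argv)>3: print("tool delta mm",R.T@(np.array(sys.argv[1:4],float)-p)*1000)
E
python3 st.py .496 -.109 .22
```

```text
t 1.6 pos [ 0.2034 -0.5645  0.2204] yaw x -70.19 ydir [ 0. -0. -1.] j [-1.225   0.3135 -0.0471  1.2102  0.      1.5708] F [-0.6238  0.0268  0.6077] gap 0.08573360641659025
tool delta mm [-329.3644    0.4078  429.6927]
```

All keys are needed in every row.

Emit:
jog_arm(
  commands=[
    {"claw": -1,"x": -33,"y": 0,"z": 43,"ax": 0,"ay": 0,"az": 0},
    {"claw": -1,"x": -33,"y": 0,"z": 43,"ax": 0,"ay": 0,"az": 0},
    {"claw": -1,"x": -33,"y": 0,"z": 43,"ax": 0,"ay": 0,"az": 0},
    {"claw": -1,"x": -33,"y": 0,"z": 43,"ax": 0,"ay": 0,"az": 0},
    {"claw": -1,"x": -33,"y": 0,"z": 43,"ax": 0,"ay": 0,"az": 0},
  ],
)

```text
clock: 2.22
tool_pos: [0.3505, -0.335, 0.2206]
ee_rot: [0.579, -0.578, 0.406, -0.407]
ft_force: [1.2, 0.4, 0.6]
finger_gap: 0.0857
```

```bash
python3 st.py .496 -.109 .22
```

```text
t 2.23 pos [ 0.3505 -0.335   0.2206] yaw x -70.21 ydir [ 0.0007 -0.0004 -1.    ] j [-0.7628  0.0966 -0.3161  1.1573  0.0002  2.0333] F [1.2257 0.4241 0.5946] gap 0.08567913678644618
tool delta mm [-163.3423    0.646   213.3947]
```

Emit:
jog_arm(
  commands=[
    {"claw": -1,"x": -33,"y": 0,"z": 43,"ax": 0,"ay": 0,"az": 0},
    {"claw": -1,"x": -33,"y": 0,"z": 43,"ax": 0,"ay": 0,"az": 0},
    {"claw": -1,"x": -33,"y": 0,"z": 43,"ax": 0,"ay": 0,"az": 0},
    {"claw": -1,"x": -33,"y": 0,"z": 43,"ax": 0,"ay": 0,"az": 0},
    {"claw": -1,"x": -32,"y": 0,"z": 41,"ax": 0,"ay": -10.4,"az": 0},
  ],
)

```text
clock: 2.85
tool_pos: [0.4955, -0.1082, 0.2207]
ee_rot: [0.614, -0.614, 0.351, -0.351]
ft_force: [0.8, 0.0, 0.4]
finger_gap: 0.0851
```

Emit:
jog_arm(
  commands=[
    {"claw": -1,"x": 0,"y": 0,"z": 0,"ax": 0,"ay": -10.4,"az": 0},
    {"claw": -1,"x": 0,"y": 0,"z": 0,"ax": 0,"ay": -10.4,"az": 0},
    {"claw": -1,"x": 0,"y": 0,"z": 0,"ax": 0,"ay": -10.4,"az": 0},
    {"claw": -1,"x": 0,"y": 0,"z": 0,"ax": 0,"ay": -10.4,"az": 0},
    {"claw": -1,"x": 0,"y": 0,"z": 0,"ax": 0,"ay": -10.4,"az": 0},
  ],
)

```text
clock: 3.48
tool_pos: [0.4946, -0.1098, 0.2205]
ee_rot: [-0.706, 0.706, -0.046, 0.046]
ft_force: [-0.1, -0.4, -0.9]
finger_gap: 0.0854
```

Emit:
jog_arm(
  commands=[
    {"claw": -1,"x": 0,"y": 0,"z": 0,"ax": 0,"ay": -10.4,"az": 0},
    {"claw": -1,"x": 0,"y": 0,"z": 0,"ax": 0,"ay": -10.4,"az": 0},
    {"claw": -1,"x": 0,"y": 0,"z": 0,"ax": 0,"ay": -10.4,"az": 0},
    {"claw": -1,"x": 0,"y": 0,"z": 0,"ax": 0,"ay": -10.4,"az": 0},
    {"claw": -1,"x": 0,"y": 0,"z": 0,"ax": 0,"ay": -10.4,"az": 0},
  ],
)

```text
clock: 4.1
tool_pos: [0.4946, -0.1099, 0.2205]
ee_rot: [-0.654, 0.654, 0.268, -0.268]
ft_force: [0.4, -0.4, 0.3]
finger_gap: 0.0856
```

Emit:
jog_arm(
  commands=[
    {"claw": -1,"x": 0,"y": 0,"z": 0,"ax": 0,"ay": -10.4,"az": 0},
    {"claw": -1,"x": 0,"y": 0,"z": 0,"ax": 0,"ay": -10.4,"az": 0},
    {"claw": -1,"x": 0,"y": 0,"z": 0,"ax": 0,"ay": -10.4,"az": 0},
    {"claw": -1,"x": 0,"y": 0,"z": 0,"ax": 0,"ay": 0,"az": 0},
  ],
)

```text
clock: 4.6
tool_pos: [0.4945, -0.1099, 0.2205]
ee_rot: [-0.56, 0.56, 0.432, -0.432]
ft_force: [-0.1, -1.0, -0.2]
finger_gap: 0.0852
```

```bash
python3 st.py .496 -.109 .12
```

```text
t 4.6 pos [ 0.4945 -0.1099  0.2205] yaw x 75.3 ydir [ 0.0001 -0.     -1.    ] j [-0.2187  0.1381 -0.2692  1.1634  0.      0.0379] F [-0.1279 -1.0461 -0.1862] gap 0.08521902815507351
tool delta mm [  1.2226 100.4624  -1.1818]
```

Emit:
jog_arm(
  commands=[
    {"claw": -1,"x": 1,"y": 40,"z": 0,"ax": 0,"ay": 0,"az": 0},
    {"claw": -1,"x": 0,"y": 30,"z": 0,"ax": 0,"ay": 0,"az": 0},
    {"claw": -1,"x": 0,"y": 20,"z": 0,"ax": 0,"ay": 0,"az": 0},
    {"claw": -1,"x": 0,"y": 10,"z": 0,"ax": 0,"ay": 0,"az": 0},
    {"claw": 0,"x": 0,"y": 0,"z": 0,"ax": 0,"ay": 0,"az": 0},
  ],
)

```text
clock: 5.22
tool_pos: [0.4945, -0.1088, 0.1201]
ee_rot: [0.56, -0.56, -0.432, 0.432]
ft_force: [0.1, -0.0, -0.3]
finger_gap: 0.0698
```

```bash
python3 st.py .496 -.109 .12; python3 - <<'E'
from h import *
t=cam("top");s=cam("side")
a=cv2.resize(t["pixels"][150:270,200:370],None,fx=2.3,fy=2.3);b=cv2.resize(s["pixels"][110:300,200:370],None,fx=2.3,fy=2.3)
h=b.shape[0];o=np.zeros((h,a.shape[1]+b.shape[1],3),np.uint8);o[:a.shape[0],:a.shape[1]]=a;o[:,a.shape[1]:]=b
cv2.imwrite("pics/g1.png",o)
E
```

```text
t 5.22 pos [ 0.4945 -0.1088  0.1201] yaw x 75.33 ydir [-0.0008  0.0002 -1.    ] j [-0.2167  0.2052 -0.427   0.9394  0.      0.0394] F [ 0.1176 -0.0419 -0.2914] gap 0.06982902703943106
tool delta mm [ 0.2368  0.1438 -1.5056]
```

View pics/g1.png

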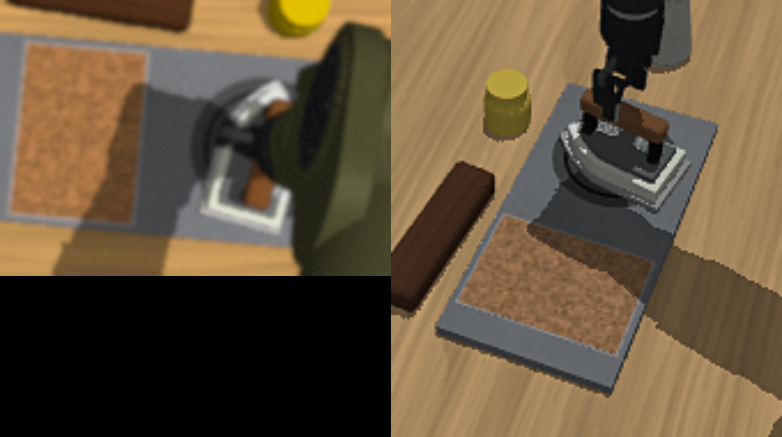

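The fingers straddle the bar near its middle. I'll close them.

Emit:
jog_arm(
  commands=[
    {"claw": 1,"x": 0,"y": 0,"z": 0,"ax": 0,"ay": 0,"az": 0},
    {"claw": 1,"x": 0,"y": 0,"z": 0,"ax": 0,"ay": 0,"az": 0},
    {"claw": 1,"x": 0,"y": 0,"z": 0,"ax": 0,"ay": 0,"az": 0},
    {"claw": 1,"x": 0,"y": 0,"z": 0,"ax": 0,"ay": 0,"az": 0},
  ],
)

```text
clock: 5.82
tool_pos: [0.4948, -0.1089, 0.1205]
ee_rot: [-0.559, 0.559, 0.433, -0.432]
ft_force: [-0.9, 0.2, 0.8]
finger_gap: -0.0
```

```bash
python3 st.py .512 .1046 .12
```

```text
t 5.83 pos [ 0.4948 -0.1089  0.1205] yaw x 75.41 ydir [ 0.0002 -0.     -1.    ] j [-0.2166  0.2047 -0.4268  0.9392 -0.      0.038 ] F [-0.8978  0.2159  0.7541] gap -6.072186304700024e-06
tool delta mm [210.9603   0.4966  37.1542]
```

The gap is 0, so the grasp missed the bar. I'll look again.

```bash
python3 - <<'E'
from h import *
np.set_printoptions(precision=4,suppress=True)
t=cam("top");s=cam("side")
P=bot.observe()["tool_pos"]
for nm,c in(("top",t),("side",s)):
    print(nm,"tcp px",proj(c,P),"tip px",proj(c,P-[0,0,.025]))
    print([(np.array(r["point"]),r["confidence"]) for n in("iron","iron_handle") for r in bot.landmark_of(nm,n)[:2]])
a=cv2.resize(t["pixels"][170:260,270:370],None,fx=3.9,fy=3.9,interpolation=cv2.INTER_CUBIC);b=cv2.resize(s["pixels"][110:220,250:350],None,fx=3.9,fy=3.9,interpolation=cv2.INTER_CUBIC)
h=b.shape[0];o=np.zeros((h,a.shape[1]+b.shape[1],3),np.uint8);o[:a.shape[0],:a.shape[1]]=a;o[:,a.shape[1]:]=b
cv2.imwrite("pics/g2.png",o)
E
```

```text
top tcp px [315.8758 216.6482] tip px [314.3232 216.9244]
[(array([311. , 218.4]), 0.65), (array([314.4, 216.8]), 0.95)]
side tcp px [299.8482 158.1617] tip px [299.3722 163.8727]
[(array([296.6, 177.3]), 0.63), (array([302.8, 159. ]), 0.6)]
```

View pics/g2.png

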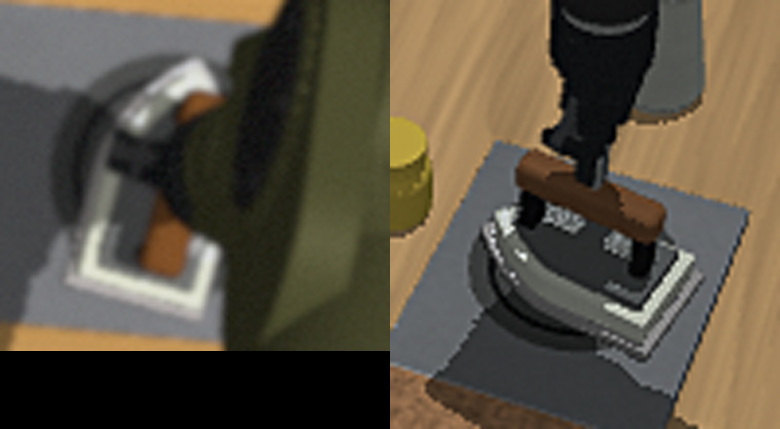

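The gap reading and the picture disagree: the TCP sits centred on the bar. A small sideways test will settle it.

Emit:
jog_arm(
  commands=[
    {"claw": 1,"x": 6,"y": 0,"z": 0,"ax": 0,"ay": 0,"az": 0},
    {"claw": 1,"x": 6,"y": 0,"z": 0,"ax": 0,"ay": 0,"az": 0},
    {"claw": 1,"x": 6,"y": 0,"z": 0,"ax": 0,"ay": 0,"az": 0},
  ],
)

```text
clock: 6.5
tool_pos: [0.4994, -0.0909, 0.1204]
ee_rot: [0.559, -0.559, -0.433, 0.433]
ft_force: [-0.4, 0.8, -0.2]
finger_gap: -0.0001
```

```bash
python3 st.py; python3 - <<'E'
from h import *
t=cam("top");s=cam("side")
for nm in("top","side"): print([(np.array(r["point"]),r["confidence"]) for n in("iron","iron_handle") for r in bot.landmark_of(nm,n)[:2]])
b=cv2.resize(s["pixels"][110:210,260:340],None,fx=5.8,fy=5.8,interpolation=cv2.INTER_CUBIC)
cv2.imwrite("pics/g3.png",b)
E
```

```text
t 6.5 pos [ 0.4994 -0.0909  0.1204] yaw x 75.43 ydir [ 0.      0.0001 -1.    ] j [-0.1802  0.2067 -0.4245  0.9396  0.0001  0.0742] F [-0.3943  0.7612 -0.2435] gap -8.270592006404801e-05
[(array([316.5, 217. ]), 0.88)]
[(array([296.9, 176.4]), 0.6), (array([304.8, 163. ]), 0.94), (array([296.2, 177.6]), 0.57)]
```

View pics/g3.png

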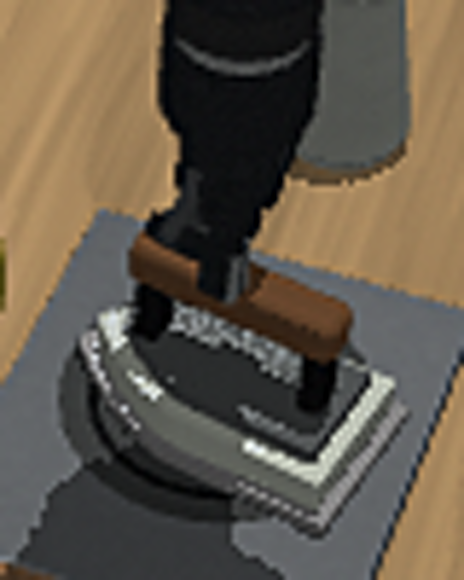

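The iron stayed put and the shut fingers passed over the bar. The fingertips are about 30 mm higher than the reported TCP implies. Next: back off, open, and go 30 mm lower.

Emit:
jog_arm(
  commands=[
    {"claw": -1,"x": -18,"y": 0,"z": 0,"ax": 0,"ay": 0,"az": 0},
    {"claw": -1,"x": 0,"y": 0,"z": 0,"ax": 0,"ay": 0,"az": 0},
    {"claw": -1,"x": 0,"y": 0,"z": 0,"ax": 0,"ay": 0,"az": 0},
    {"claw": -1,"x": 0,"y": 0,"z": 0,"ax": 0,"ay": 0,"az": 0},
    {"claw": -1,"x": 0,"y": 8,"z": 0,"ax": 0,"ay": 0,"az": 0},
  ],
)

```text
clock: 7.42
tool_pos: [0.4954, -0.1089, 0.1126]
ee_rot: [-0.559, 0.56, 0.433, -0.432]
ft_force: [-0.5, 0.0, -0.3]
finger_gap: 0.085
```

Emit:
jog_arm(
  commands=[
    {"claw": -1,"x": 0,"y": 8,"z": 0,"ax": 0,"ay": 0,"az": 0},
    {"claw": -1,"x": 0,"y": 8,"z": 0,"ax": 0,"ay": 0,"az": 0},
    {"claw": -1,"x": 0,"y": 6,"z": 0,"ax": 0,"ay": 0,"az": 0},
    {"claw": 0.3,"x": 0,"y": 0,"z": 0,"ax": 0,"ay": 0,"az": 0},
    {"claw": 0.3,"x": 0,"y": 0,"z": 0,"ax": 0,"ay": 0,"az": 0},
  ],
)

```text
clock: 8.05
tool_pos: [0.4949, -0.109, 0.0905]
ee_rot: [-0.559, 0.559, 0.433, -0.432]
ft_force: [0.1, 0.5, -0.8]
finger_gap: 0.0512
```

Emit:
jog_arm(
  commands=[
    {"claw": 1,"x": 0,"y": 0,"z": 0,"ax": 0,"ay": 0,"az": 0},
    {"claw": 1,"x": 0,"y": 0,"z": 0,"ax": 0,"ay": 0,"az": 0},
    {"claw": 1,"x": 0,"y": 0,"z": 0,"ax": 0,"ay": 0,"az": 0},
    {"claw": 1,"x": 0,"y": 0,"z": 0,"ax": 0,"ay": 0,"az": 0},
  ],
)

```text
clock: 8.55
tool_pos: [0.4951, -0.1093, 0.0909]
ee_rot: [-0.559, 0.56, 0.432, -0.432]
ft_force: [-2.2, -3.0, 4.7]
finger_gap: 0.0268
```

```bash
python3 st.py .512 .1046 .09
```

```text
t 8.55 pos [ 0.4951 -0.1093  0.0909] yaw x 75.4 ydir [ 0.0007 -0.0007 -1.    ] j [-0.2169  0.2327 -0.4659  0.8713 -0.0005  0.038 ] F [-2.2118 -2.9868  4.6894] gap 0.026823782325716257
tool delta mm [211.2356   0.7599  37.5564]
```

Gripped now, with a gap of 27 mm on the 28 mm bar. I'll slide it slowly.

Emit:
jog_arm(
  commands=[
    {"claw": 1,"x": 4,"y": 0,"z": 1,"ax": 0,"ay": 0,"az": 0},
    {"claw": 1,"x": 8,"y": 0,"z": 2,"ax": 0,"ay": 0,"az": 0},
    {"claw": 1,"x": 12,"y": 0,"z": 2,"ax": 0,"ay": 0,"az": 0},
    {"claw": 1,"x": 14,"y": 0,"z": 2,"ax": 0,"ay": 0,"az": 0},
    {"claw": 1,"x": 14,"y": 0,"z": 2,"ax": 0,"ay": 0,"az": 0},
  ],
)

```text
clock: 9.18
tool_pos: [0.5, -0.0582, 0.0911]
ee_rot: [-0.558, 0.561, 0.432, -0.433]
ft_force: [-0.5, -8.0, 6.8]
finger_gap: 0.0267
```

Emit:
jog_arm(
  commands=[
    {"claw": 1,"x": 15,"y": 0,"z": 3,"ax": 0,"ay": 0,"az": 0},
    {"claw": 1,"x": 15,"y": 0,"z": 3,"ax": 0,"ay": 0,"az": 0},
    {"claw": 1,"x": 15,"y": 0,"z": 3,"ax": 0,"ay": 0,"az": 0},
    {"claw": 1,"x": 15,"y": 0,"z": 3,"ax": 0,"ay": 0,"az": 0},
    {"claw": 1,"x": 15,"y": 0,"z": 3,"ax": 0,"ay": 0,"az": 0},
  ],
)

```text
clock: 9.8
tool_pos: [0.5044, 0.0182, 0.0911]
ee_rot: [-0.558, 0.561, 0.432, -0.433]
ft_force: [0.5, -8.3, 6.7]
finger_gap: 0.027
```

```bash
python3 st.py .512 .1046 .09; python3 - <<'E'
from h import *
np.set_printoptions(precision=4,suppress=True)
t=cam("top");s=cam("side")
for nm,c in(("top",t),("side",s)):
  for n,z in(("iron",.018),("iron_handle",.114)):
    for r in bot.landmark_of(nm,n)[:2]: print(nm,n,r["confidence"],at_z(c,r["point"],z))
E
```

```text
t 9.8 pos [0.5044 0.0182 0.0911] yaw x 75.36 ydir [ 0.0018 -0.0052 -1.    ] j [ 0.0396  0.2279 -0.4715  0.8698 -0.0052  0.295 ] F [ 0.5193 -8.3158  6.6855] gap 0.027049454032520598
tool delta mm [85.535   0.7146 14.4774]
side iron 0.75 [0.4989 0.0205 0.018 ]
side iron_handle 0.67 [0.5038 0.0176 0.114 ]
```

The iron is following level, with about 8 N of drag. Continuing with a turn.

Emit:
jog_arm(
  commands=[
    {"claw": 1,"x": 15,"y": 0,"z": 3,"ax": 0,"ay": 0,"az": 0},
    {"claw": 1,"x": 15,"y": 0,"z": 3,"ax": 0,"ay": 0,"az": 0},
    {"claw": 1,"x": 15,"y": 0,"z": 3,"ax": 0,"ay": 0,"az": 0},
    {"claw": 1,"x": 14,"y": 0,"z": 3,"ax": 0,"ay": 0,"az": 0},
    {"claw": 1,"x": 12,"y": 0,"z": 2,"ax": 0,"ay": 0,"az": 0},
  ],
)

```text
clock: 10.72
tool_pos: [0.5085, 0.0895, 0.0912]
ee_rot: [-0.558, 0.562, 0.431, -0.433]
ft_force: [-0.2, -10.0, 10.1]
finger_gap: 0.027
```

Emit:
jog_arm(
  commands=[
    {"claw": 1,"x": 10,"y": 0,"z": 1,"ax": 0,"ay": -2,"az": 0},
    {"claw": 1,"x": 4,"y": 0,"z": 0,"ax": 0,"ay": -3,"az": 0},
    {"claw": 1,"x": 0,"y": 0,"z": 0,"ax": 0,"ay": -3,"az": 0},
    {"claw": 1,"x": 0,"y": 0,"z": 0,"ax": 0,"ay": -3,"az": 0},
    {"claw": 1,"x": 0,"y": 0,"z": 0,"ax": 0,"ay": 0,"az": 0},
  ],
)

```text
clock: 11.35
tool_pos: [0.5111, 0.1063, 0.0909]
ee_rot: [0.515, -0.515, -0.485, 0.484]
ft_force: [0.6, 0.4, 5.9]
finger_gap: 0.0274
```

```bash
python3 st.py .512 .1046 .09; python3 - <<'E'
from h import *
np.set_printoptions(precision=4,suppress=True)
t=cam("top");s=cam("side")
for nm,c in(("top",t),("side",s)):
  for n,z in(("iron",.018),("iron_handle",.114),("rest",.018)):
    for r in bot.landmark_of(nm,n)[:2]: print(nm,n,r["confidence"],at_z(c,r["point"],z))
a=cv2.resize(t["pixels"][150:270,180:300],None,fx=3.2,fy=3.2);b=cv2.resize(s["pixels"][150:280,210:330],None,fx=3.2,fy=3.2)
h=b.shape[0];o=np.zeros((h,a.shape[1]+b.shape[1],3),np.uint8);o[:a.shape[0],:a.shape[1]]=a;o[:,a.shape[1]:]=b
cv2.imwrite("pics/g4.png",o)
E
```

```text
t 11.35 pos [0.5111 0.1063 0.0909] yaw x 86.43 ydir [ 0.0013  0.0014 -1.    ] j [ 0.2043  0.258  -0.4323  0.8789  0.0011  0.2665] F [0.6206 0.4473 5.8547] gap 0.027448315469920583
tool delta mm [-1.6267  0.9067 -1.0506]
side iron 0.81 [0.5158 0.1091 0.018 ]
side iron 0.23 [0.6794 0.089  0.018 ]
side iron_handle 0.6 [0.5048 0.0905 0.114 ]
side iron_handle 0.49 [0.4962 0.1711 0.114 ]
side rest 0.9 [0.5211 0.0955 0.018 ]
```

View pics/g4.png

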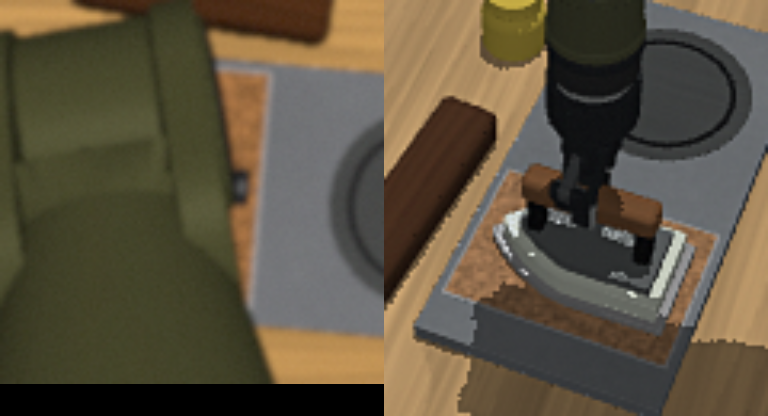

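The side view shows the iron centred and aligned on the cork. Releasing and rising.

Emit:
jog_arm(
  commands=[
    {"claw": 0,"x": 0,"y": 0,"z": 0,"ax": 0,"ay": 0,"az": 0},
    {"claw": -1,"x": 0,"y": 0,"z": 0,"ax": 0,"ay": 0,"az": 0},
    {"claw": -1,"x": 0,"y": 0,"z": 0,"ax": 0,"ay": 0,"az": 0},
    {"claw": -1,"x": 0,"y": 0,"z": 0,"ax": 0,"ay": 0,"az": 0},
    {"claw": -1,"x": 0,"y": -15,"z": 0,"ax": 0,"ay": 0,"az": 0},
  ],
)

```text
clock: 12.38
tool_pos: [0.5091, 0.1059, 0.1049]
ee_rot: [0.516, -0.515, -0.483, 0.485]
ft_force: [0.3, 0.9, -1.2]
finger_gap: 0.0853
```

Emit:
jog_arm(
  commands=[
    {"claw": -1,"x": 0,"y": -30,"z": 0,"ax": 0,"ay": 0,"az": 0},
    {"claw": -1,"x": 0,"y": -40,"z": 0,"ax": 0,"ay": 0,"az": 0},
    {"claw": -1,"x": 0,"y": -40,"z": 0,"ax": 0,"ay": 0,"az": 0},
    {"claw": 1,"x": 0,"y": 0,"z": 0,"ax": 0,"ay": 0,"az": 0},
  ],
)

```text
clock: 12.88
tool_pos: [0.5128, 0.1067, 0.22]
ee_rot: [-0.514, 0.517, 0.486, -0.482]
ft_force: [-0.3, 0.2, -1.2]
finger_gap: 0.0699
```

```bash
python3 st.py .38 .38 .21; python3 - <<'E'
from h import *
np.set_printoptions(precision=4,suppress=True)
t=cam("top");s=cam("side")
for n in("switch_tip","switch_base"):
    a=bot.landmark_of("top",n);b=bot.landmark_of("side",n)
    print(n,[(np.array(r["point"]),round(r["confidence"],2)) for r in a+b])
    for p in a[:2]:
        for q in b[:2]:
            X,e=tri(t,p["point"],s,q["point"])
            if e<.02: print(n,X,e)
E
```

```text
t 12.88 pos [0.5128 0.1067 0.22  ] yaw x 86.42 ydir [ 0.0072  0.0015 -1.    ] j [ 0.205   0.164  -0.2397  1.1597  0.      0.2676] F [-0.319   0.1877 -1.1836] gap 0.06994399936258985
tool delta mm [264.4875   9.4467 149.7066]
switch_tip [(array([128.5, 234.2]), 0.54), (array([ 93.1, 236.2]), 0.52), (array([268.2, 309.9]), 0.72), (array([260.5, 353.5]), 0.66)]
switch_tip [0.4373 0.3729 0.086 ] 0.002628350891449583
switch_tip [ 0.4368  0.4241 -0.0659] 0.010103843438868382
switch_tip [0.4279 0.4208 0.1879] 0.007793837344607305
switch_tip [0.4261 0.4728 0.0665] 0.00256752478718432
switch_base [(array([103. , 223.6]), 0.73), (array([142.2, 221.1]), 0.6), (array([253.5, 323.7]), 0.91), (array([249.2, 361.4]), 0.82)]
switch_base [0.4589 0.4295 0.1136] 0.005465835140458057
switch_base [ 0.4575  0.4756 -0.0023] 0.008005911494365206
switch_base [ 0.4752  0.3716 -0.022 ] 0.006665172488566819
switch_base [ 0.4758  0.4168 -0.1745] 0.00541945920371054
```

Emit:
jog_arm(
  commands=[
    {"claw": 1,"x": 53,"y": 0,"z": 30,"ax": 0,"ay": 0,"az": 0},
    {"claw": 1,"x": 53,"y": 0,"z": 30,"ax": 0,"ay": 0,"az": 0},
    {"claw": 1,"x": 53,"y": 0,"z": 30,"ax": 0,"ay": 0,"az": 0},
    {"claw": 1,"x": 53,"y": 0,"z": 30,"ax": 0,"ay": 0,"az": 0},
    {"claw": 1,"x": 50,"y": 0,"z": 30,"ax": 0,"ay": 0,"az": 0},
  ],
)

```text
clock: 13.8
tool_pos: [0.3755, 0.3783, 0.2146]
ee_rot: [-0.515, 0.515, 0.484, -0.485]
ft_force: [0.7, 0.1, 0.5]
finger_gap: 0.0001
```

Emit:
jog_arm(
  commands=[
    {"claw": 1,"x": 0,"y": 35,"z": 0,"ax": 0,"ay": 0,"az": 0},
    {"claw": 1,"x": 0,"y": 35,"z": 0,"ax": 0,"ay": 0,"az": 0},
    {"claw": 1,"x": 0,"y": 35,"z": 0,"ax": 0,"ay": 0,"az": 0},
    {"claw": 1,"x": 0,"y": 35,"z": 0,"ax": 0,"ay": 0,"az": 0},
    {"claw": 1,"x": 0,"y": 4,"z": 0,"ax": 0,"ay": 0,"az": 0},
  ],
)

```text
clock: 14.42
tool_pos: [0.3747, 0.3748, 0.0684]
ee_rot: [-0.515, 0.515, 0.482, -0.486]
ft_force: [-0.8, -0.3, -0.1]
finger_gap: 0.0002
```

```bash
python3 st.py .41 .373 .075; python3 - <<'E'
from h import *
from scipy.spatial.transform import Rotation
t=cam("top");s=cam("side");P=bot.observe()["tool_pos"]
print(proj(s,P),proj(t,P))
im=t["pixels"];hsv=cv2.cvtColor(im,cv2.COLOR_BGR2HSV).astype(int)
a=cv2.resize(im[160:280,80:290],None,fx=2,fy=2);b=cv2.resize(s["pixels"][230:384,190:320],None,fx=2.7,fy=2.7)
h=b.shape[0];o=np.zeros((h,a.shape[1]+b.shape[1],3),np.uint8);o[:a.shape[0],:a.shape[1]]=a;o[:,a.shape[1]:]=b
cv2.imwrite("pics/g5.png",o)
E
```

```text
t 14.43 pos [0.3747 0.3748 0.0684] yaw x 86.42 ydir [-0.0046 -0.0046 -1.    ] j [ 0.7855  0.3011 -0.4317  0.8445  0.      0.848 ] F [-0.8046 -0.3276 -0.1111] gap 0.00022019108012015195
tool delta mm [  0.3893  -6.7441 -35.2892]
[292.268544   321.53502394] [127.4749985  256.79401391]
```

View pics/g5.png

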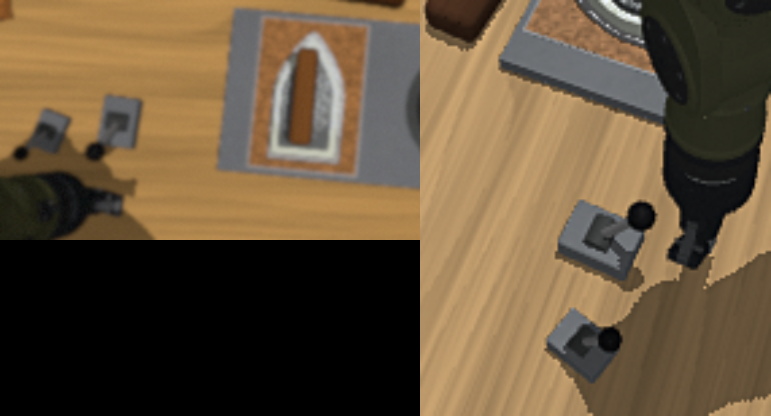

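The iron lies centred and aligned on the cork. The shut fingers stand just on the robot's side of the larger switch's ball, so I'll push.

Emit:
jog_arm(
  commands=[
    {"claw": 1,"x": 0,"y": -8,"z": -10,"ax": 0,"ay": 0,"az": 0},
    {"claw": 1,"x": -1,"y": 0,"z": -14,"ax": 0,"ay": 0,"az": 0},
    {"claw": 1,"x": -1,"y": 0,"z": -14,"ax": 0,"ay": 0,"az": 0},
    {"claw": 1,"x": -1,"y": 0,"z": -14,"ax": 0,"ay": 0,"az": 0},
    {"claw": 1,"x": -1,"y": 0,"z": -14,"ax": 0,"ay": 0,"az": 0},
  ],
)

```text
clock: 15.15
tool_pos: [0.4437, 0.3685, 0.0793]
ee_rot: [-0.515, 0.515, 0.484, -0.484]
ft_force: [-1.7, -0.1, 0.1]
finger_gap: -0.0002
```

```bash
python3 st.py .49 .365 .075; python3 - <<'E'
from h import *
t=cam("top");s=cam("side")
for n in("switch_tip",):
    a=bot.landmark_of("top",n);b=bot.landmark_of("side",n)
    print([r["point"] for r in a+b])
    for p in a[:2]:
        for q in b[:2]:
            X,e=tri(t,p["point"],s,q["point"])
            if e<.02: print(n,X,e)
E
```

```text
t 15.15 pos [0.4437 0.3685 0.0793] yaw x 86.39 ydir [-0.0001 -0.0001 -1.    ] j [ 0.6932  0.364  -0.3127  0.8943 -0.      0.7561] F [-1.7034 -0.127   0.1161] gap -0.00017079346951506385
tool delta mm [ -0.5998   4.3313 -46.4706]
[[128.8, 221.7], [261.5, 352.1], [254.6, 303.2]]
switch_tip [0.47100291 0.3711083  0.09599819] 0.005341308129647877
```

The lever is moving with the fingers: its tip is now at x=0.471, with about 1.7 N. I'll keep pushing.

Emit:
jog_arm(
  commands=[
    {"claw": 1,"x": -1,"y": 0,"z": -12,"ax": 0,"ay": 0,"az": 0},
    {"claw": 1,"x": 0,"y": 0,"z": -12,"ax": 0,"ay": 0,"az": 0},
    {"claw": 1,"x": -1,"y": 0,"z": -12,"ax": 0,"ay": 0,"az": 0},
    {"claw": 1,"x": 0,"y": 0,"z": -6,"ax": 0,"ay": 0,"az": 0},
  ],
)

```text
clock: 15.85
tool_pos: [0.4853, 0.364, 0.0792]
ee_rot: [0.516, -0.516, -0.484, 0.484]
ft_force: [-0.5, 0.4, -1.1]
finger_gap: -0.0001
```

Emit:
jog_arm(
  commands=[
    {"claw": 1,"x": 0,"y": 0,"z": -4,"ax": 0,"ay": 0,"az": 0},
    {"claw": 1,"x": 0,"y": 0,"z": -4,"ax": 0,"ay": 0,"az": 0},
  ],
)

```text
clock: 16.1
tool_pos: [0.4895, 0.3638, 0.0789]
ee_rot: [0.517, -0.514, -0.483, 0.486]
ft_force: [-15.1, 0.2, 6.3]
finger_gap: 0.0004
```

Emit:
jog_arm(
  commands=[
    {"claw": 1,"x": 0,"y": 0,"z": -4,"ax": 0,"ay": 0,"az": 0},
    {"claw": 1,"x": 0,"y": 0,"z": 0,"ax": 0,"ay": 0,"az": 0},
  ],
)

```text
clock: 16.35
tool_pos: [0.4896, 0.3637, 0.0789]
ee_rot: [0.518, -0.511, -0.482, 0.488]
ft_force: [-19.9, 0.6, 11.0]
finger_gap: -0.0001
```

```bash
python3 st.py; python3 - <<'E'
from h import *
t=cam("top");s=cam("side")
for n in("switch_tip",):
    a=bot.landmark_of("top",n);b=bot.landmark_of("side",n)
    print([r["point"] for r in a+b])
    for p in a[:2]:
        for q in b[:2]:
            X,e=tri(t,p["point"],s,q["point"])
            if e<.02: print(n,X,e)
E
```

```text
t 16.35 pos [0.4896 0.3637 0.0789] yaw x 86.56 ydir [-0.0124  0.0012 -0.9999] j [ 0.6343  0.4281 -0.2171  0.9348  0.0084  0.6944] F [-19.9077   0.5986  11.0121] gap -0.0001082060136657313
[[93.6, 237.2], [132.3, 203.6], [296.9, 178.2], [236.6, 296.3], [261.3, 354.8]]
switch_tip [0.51882832 0.36613022 0.09267443] 0.006402661164739361
```

At the end stop: force rose to 20 N with no further travel, and the tip is at x=0.519. Backing off, rising and checking.

Emit:
jog_arm(
  commands=[
    {"claw": 1,"x": 0,"y": 0,"z": 20,"ax": 0,"ay": 0,"az": 0},
    {"claw": 1,"x": 0,"y": 0,"z": 40,"ax": 0,"ay": 0,"az": 0},
    {"claw": 1,"x": 0,"y": 0,"z": 40,"ax": 0,"ay": 0,"az": 0},
    {"claw": 1,"x": 0,"y": -40,"z": 0,"ax": 0,"ay": 0,"az": 0},
    {"claw": 1,"x": 0,"y": -40,"z": 0,"ax": 0,"ay": 0,"az": 0},
  ],
)

```text
clock: 17.18
tool_pos: [0.3958, 0.3696, 0.1603]
ee_rot: [-0.515, 0.515, 0.484, -0.485]
ft_force: [0.2, 0.0, 0.4]
finger_gap: 0.0
```

Emit:
jog_arm(
  commands=[
    {"claw": 1,"x": 0,"y": 0,"z": 0,"ax": 0,"ay": 0,"az": 0},
    {"claw": 1,"x": 0,"y": 0,"z": 0,"ax": 0,"ay": 0,"az": 0},
  ],
)

```text
clock: 17.42
tool_pos: [0.3966, 0.3698, 0.1593]
ee_rot: [-0.515, 0.515, 0.484, -0.484]
ft_force: [-0.1, -1.2, 0.6]
finger_gap: -0.0002
```

```bash
python3 st.py; python3 - <<'E'
from h import *
np.set_printoptions(precision=4,suppress=True)
t=cam("top");s=cam("side")
a=bot.landmark_of("top","switch_tip");b=bot.landmark_of("side","switch_tip")
for p in a[:2]:
    for q in b[:2]:
        X,e=tri(t,p["point"],s,q["point"])
        if e<.02: print("tip",X,e)
im=t["pixels"];hsv=cv2.cvtColor(im,cv2.COLOR_BGR2HSV)
for nm,c in(("top",t),("side",s)):
  for n,z in(("iron",.018),("iron_handle",.114),("rest",.018),("cone",0),("clapper",0),("jar",0)):
    for r in bot.landmark_of(nm,n)[:1]: print(nm,n,r["confidence"],at_z(c,r["point"],z))
a=cv2.resize(im[130:270,80:290],None,fx=2,fy=2);b=cv2.resize(s["pixels"][150:384,190:320],None,fx=2.5,fy=2.5)
h=b.shape[0];o=np.zeros((h,a.shape[1]+b.shape[1],3),np.uint8);o[:a.shape[0],:a.shape[1]]=a;o[:,a.shape[1]:]=b
cv2.imwrite("pics/g6.png",o)
E
```

```text
t 17.43 pos [0.3966 0.3698 0.1593] yaw x 86.42 ydir [ 0.0005  0.0002 -1.    ] j [ 0.7505  0.2381 -0.2894  1.0428 -0.0002  0.813 ] F [-0.0856 -1.1646  0.6282] gap -0.0002070349620492246
tip [0.5168 0.364  0.1025] 0.012848672042881547
tip [0.4256 0.475  0.0639] 0.008887750815882807
top iron 0.78 [0.5195 0.1072 0.018 ]
top iron_handle 0.96 [0.5079 0.1045 0.114 ]
top rest 0.26 [ 0.487  -0.3552  0.018 ]
top cone 0.55 [ 0.4804 -0.3608  0.    ]
top clapper 0.97 [0.6815 0.0872 0.    ]
top jar 0.95 [ 0.6741 -0.155   0.    ]
side iron 0.96 [0.52   0.0989 0.018 ]
side iron_handle 0.92 [0.5103 0.1023 0.114 ]
side rest 0.56 [0.5138 0.098  0.018 ]
side cone 0.74 [ 0.6717 -0.1481  0.    ]
side clapper 0.72 [0.6813 0.0812 0.    ]
side jar 0.64 [ 0.6748 -0.1509  0.    ]
```

View pics/g6.png

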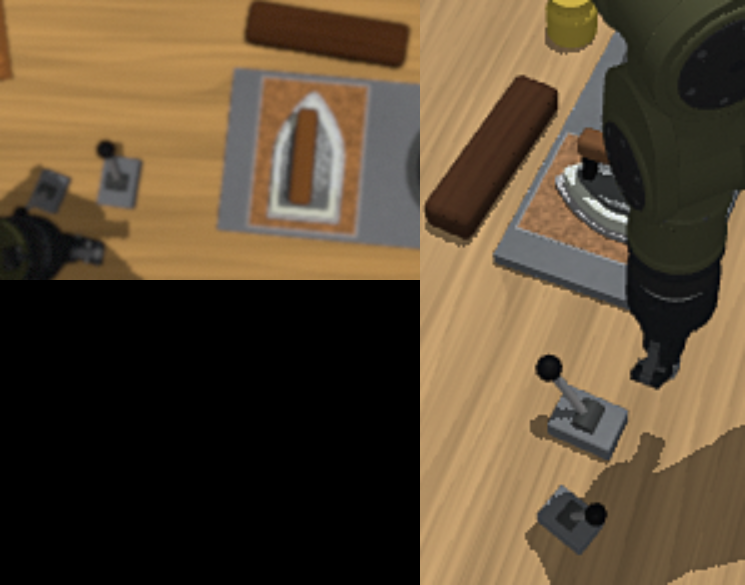

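The lever leans fully away from the robot (ball at crop (548,367)). The iron sits centred on the cork, and the gripper is clear. Handing in.

```bash
python3 -c "
from station import bot
print(bot.finish_job())"
```

```text
the job is handed in; nothing more can be done
None
```

I slid the iron onto the cork without lifting it and pushed the larger switch lever over to its end stop. I handed the job in at about 17.5 s of the 48 s; no verdict was reported.

- **Iron:** the last check put its centre at about (0.52, 0.10), against a cork centre of (0.518, 0.104). Its axis is within a few degrees of the cork's long side.
- **Switch lever:** its tip moved from x = 0.437 to about 0.517. At the stop the force rose to 20 N with no further travel. The last picture shows the lever leaning away from the robot and the small look-alike switch untouched.
- **Clapper and jar:** these measured within about 1 cm of their first positions.
- **Cone:** I could not check it cleanly at the end. The top view put it 1–2 cm off at low confidence. The side view, with the arm in the way, mistook the jar for it. The arm stayed well clear of the cone throughout.
- **First grasp:** it closed on nothing because the fingers passed above the handle bar, although the stated fingertip length put them beside it. Going 30 mm lower gripped it properly. I did not find the cause of the mismatch.

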